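Swing up the weighted drop stop of a drilling jig and push the batten on to the end stop

ROBOT

A 6-joint arm with a two-finger parallel gripper is mounted at the origin on a cart in front of the work surface, level with it; the furniture and walls round the work are solid. World frame = base frame: x ahead of the robot, y to its left, z up, the work surface at z = 0. Lengths are in mm, angles in rad, forces in N, time in s.
With the tool pointing down it reaches from about 300 to 875 mm from the base axis. Payload 6.4 kg.
Tool frame: the origin (TCP) lies at the centre of the arm's flange, where the gripper is bolted on; the fingertips stand 166 mm ahead of it and the grasp point (between the pads) lies 147 mm ahead of it; z points along the fingers, y is the line along which they close (so a half turn about z gives the same grasp; the last joint's range is limited). The gripper opens to 88 mm and grips with 3 to 60 N. Pads are 18 mm wide; open, the fingers measure 123 mm over their backs; the gripper's body (75 mm by 187 mm) begins 45 mm behind the grasp point.
Start: joints at [-1.521, 0.181, 1.607, -0, 1.354, -0.206], TCP at [145.502, -556.302, 404.714] pointing down, gripper open.
Joint ranges: [-2.99, 2.99], [-0.89, 2.07], [0.3, 2.58], [-1.14, 4.28], [0, 2.63], [-3.12, 3.12]. Speed limits (rad/s): [2.57, 2.57, 3.01, 3.14, 3.14, 3.14].

INTERFACE

Orientations are given as a rotation vector (axis times angle).
In Python, from plant import bot, optics, job gives the robot as it stands (bot), with the cameras (optics) and the job (job).
- The arm moves only by the shell command python3 shift.py 'ROWS' [FORCE]. ROWS is a JSON list of rows, 1 to 8 of them, each an object with the fields drx, dry, drz (a rotation vector in a scale on which 1.0 is pi rad), sx, sy, sz (the shift in shares of 750 mm (1.0 is 750 mm)), finger_gap (the opening from 0.0 (shut) to 1.0 (fully open)); a field left out counts as zero (the opening has to be given); each row is the pose to reach, as a shift and turn from the pose commanded when the command began, along the tool's axes at that moment; what a row does not reach only later rows make up. A row lasts 1/12 s, in which the tool goes at most 41.7 mm and 0.125 rad, less where a joint would pass 70% of its speed; a pose out of reach is approached as far as the arm can. The fingers move at their own pace and stop on an object; FORCE is the grip in N (left out, the last holds). Time passes only in rows, so rows that do not move let the fingers close. It prints the time, the measured TCP pose, the force, the opening and the grip force at its end. Input that does not fit is refused with a message, and nothing moves.
- bot.observe(): the state, without advancing time (a new reading comes with each control period).
- optics.camera(name): name is "side" or "top"; returns the picture (400x640x3 uint8, blue, green, red); there is no depth.
- optics.camera_info(name): a dict with "K" (3x3 intrinsics, pixels), "rvec" (rotation vector, rad) and "tvec" (3), from world to camera coordinates, as OpenCV has them. Camera axes: x right, y down, z forward; pixel columns grow to the right and rows downward; lengths in mm; the calibration is good to about 2 mm. A picture is of the moment at which its call begins. camera_info takes no time and is no camera call.
- job.hand_in(): hands the job in; it is judged then, once.
The state is a dict: "t": time; "joint_positions": joint angles; "joint_velocities": joint speeds; "joint_torque": joint torques, N m; "eef_pos": TCP position; "eef_rot": TCP orientation; "contact_force": force on the tool from outside, world axes, zero at the start; "moment": the same for the moment, N m; "finger_gap": opening from 0.0 (shut) to 1.0 (fully open); "grasp_force": force on a finger pad.
Only numpy, scipy, OpenCV 4.12 (cv2) and the standard library are available. Lean on these libraries where they do the work, as an engineer would, in place of code of your own. Each camera call takes 0.05 s, during which the arm holds its last target. There are 200 camera calls.

TASK

The batten in the drilling jig has its first hole and must go on for the second. With the fingertips, push the red stop arm up past its balance point so that it stays up by itself, its weight down on the rubber buffer; then push the batten along its track under the drill bush until its end is fully home against the end stop. Only push: do not grip or lift anything, use no great force, and leave the other things on the bench alone.

Things in the scene. Friction and masses are not known exactly. Their poses are not given: they have to be found in the camera images.
- drill_jig: drilling jig, fixed: plywood base, x -110 to +95, y -150 to +62 mm, 15 mm thick. Origin on the bench under the track's centre line where the lowered stop arm bars it; x = feed direction (away from the robot), y left, z up. Track: 48 mm wide channel between aluminium guides (tops 35 mm over the bench), x -65 to +70 mm; nearer the robot the batten lies open and overhangs the base
- stop_arm (a joint): hinge of the red counterweighted stop arm, rad: 0 = down, level across the track and barring it; 1.31 = fully up, a little past upright, weight on its buffer. Balance point 0.71: let go before it, the arm falls back; past it, it falls over to 1.31 by itself and stays. Lifting takes about 3 N pushed to the right (jig -y) at the grip, less as it rises; light damping
- stop_grip (a point): centre of the grip bar at the stop arm's free end: black, round, 19 mm thick, 56 mm long along jig x. Arm down: 105 mm left of the track's centre line, 120 mm over the bench. It swings about stop_hinge in the jig's y-z plane, radius 176 mm, starting 28 degrees above level; push it up and to the right from its left side. A red upright (14 x 10 mm) joins it from below
- stop_hinge (a point): point on the stop arm's hinge axis (along jig x), 50 mm right of the track's centre line, 36 mm over the bench, between two steel cheeks. A steel weight, 36 mm across, 44 mm long, stands 70 mm above it while the arm is down and swings over to the right on to a rubber buffer as the arm goes up
- drill_bush (a point): top of the drill bush, 65 mm over the bench, on a steel bridge that crosses the track (jig x -43 to -11 mm, y -38 to +38 mm; underside 47 mm, top 57 mm over the bench). The batten passes beneath
- end_stop (a point): middle of the end stop's face towards the robot, 29 mm over the bench; an aluminium block as wide as the channel, top 47 mm over the bench. Axes as the jig's. The batten is home when its far end touches this face
- batten: loose light wooden batten, 140 (x) x 45 (y) x 28 mm, 0.08 to 0.17 kg, one 8 mm hole near its far end; lies in the track on the 15 mm base. Origin at the centre of its underside, x = feed direction; near end (the one to push) at x = -70, far end at +70 mm. Starts with the far end 1 to 18 mm short of the stop arm; when home its near end is 5 mm short of the guides
- batten_done_a: finished batten of the same size with two holes, lying to the left of the jig; leave it alone. Origin at the centre of its underside
- batten_done_b: a second finished batten beside the first; leave it alone. Origin at the centre of its underside
- drill_box: drill bit box, green with a grey lid, 60 x 110 x 33 mm, to the left of the jig; leave it alone. Origin at the centre of its underside
- sand_cork: cork-faced wooden sanding block, 61 x 110 x 34 mm, on the bench to the left of the batten's near end; leave it alone. Origin at the centre of its underside
- tape_measure: yellow and black tape measure, 68 x 76 x 37 mm, on the bench to the right of the jig; leave it alone. Origin at the centre of its underside

How it is judged (in metres and radians):
On the way, in this order (a step that is already met when the one before it is completed fails the run):
1. the stop arm is fully up and stays there by itself, with the fingers off everything (value of joint stop_arm between 1.24 and 1.5 rad and velocity of joint stop_arm below 0.1 rad/s and contact force between the fingers and anything else below 0.2 N), for 0.3 s.
2. the batten is home against the end stop, the arm still up (value of joint stop_arm above 1.24 rad and x of batten in the frame of end_stop above -0.0735 m and angle between the x axis of batten and the x axis of drill_jig, either way round below 0.05 rad and z of batten in the frame of drill_jig below 0.018 m), for 0.2 s.
At the end, for the whole second after the job is handed in: The stop arm is fully up (joint over 1.24 rad) and the batten lies flat in its track at rest, straight to 0.05 rad, its far end within 3.5 mm of the end stop (all of step 2 and linear speed of batten below 0.01 m/s); the robot touches nothing.
It fails at once if the batten is lifted off the base board or tipped (z of batten in the frame of drill_jig above 0.023 m or angle between batten's own z axis and vertical above 0.12 rad).
It fails at once if the fingers squeeze or force something with more than 50 N (contact force between the fingers and anything else above 50 N).
It fails at once if another thing on the bench is moved by more than 15 mm (distance of any of batten_done_a, batten_done_b, drill_box, sand_cork, tape_measure from where it was at the start of the episode above 0.015 m).
It also fails if it takes over 51 s, if anything falls off the work surface, if the arm or the gripper's body presses on something with over 40 N, if the wrist force passes 120 N, or if a joint passes its speed limit or range.

## Working session

There is one attempt and no reset: what is moved stays moved. The work goes in short steps, Python scripts to look and compute and a shell command to move; the robot and the scene stay as the last step left them, time stands still between calls to the robot, and variables do not carry over. Pictures are saved under pics/ and viewed, at most 14 in all, crops included, and the job is handed in when it is done.

```bash
ls; mkdir -p pics
python3 - <<'E'
from plant import bot, optics, job
import cv2
s=bot.observe();print(s['t'],s['eef_pos'],s['eef_rot'],s['finger_gap'])
for n in('side','top'):
    cv2.imwrite(f'pics/{n}0.png',optics.camera(n)); i=optics.camera_info(n);print(n,i)
E
```

```text
pics
plant.py
shift.py
0.0 [ 145.48080743 -556.04652901  403.84218838] [-3.11425109e+00 -4.00478268e-01 -1.96962707e-04] 1.0041798927401717
side {'K': array([[379.36907049,   0.        , 320.02700757],
       [  0.        , 379.36907049, 201.65255108],
       [  0.        ,   0.        ,   1.        ]]), 'rvec': array([ 2.30587445, -0.08346184,  0.0069948 ]), 'tvec': array([-563.29880125, -103.55370206, 1210.29906386])}
top {'K': array([[385.96157428,   0.        , 315.63179208],
       [  0.        , 385.96157428, 201.35559015],
       [  0.        ,   0.        ,   1.        ]]), 'rvec': array([ 2.1993682 , -2.1402903 ,  0.11771872]), 'tvec': array([-303.4569336 ,  511.15580443, 1035.37107072])}
```

View pics/side0.png

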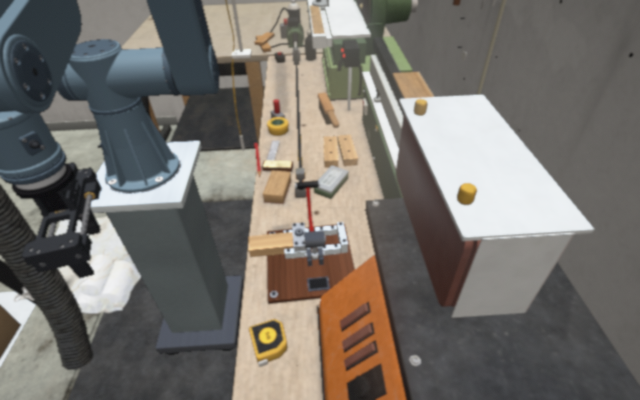

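View pics/top0.png

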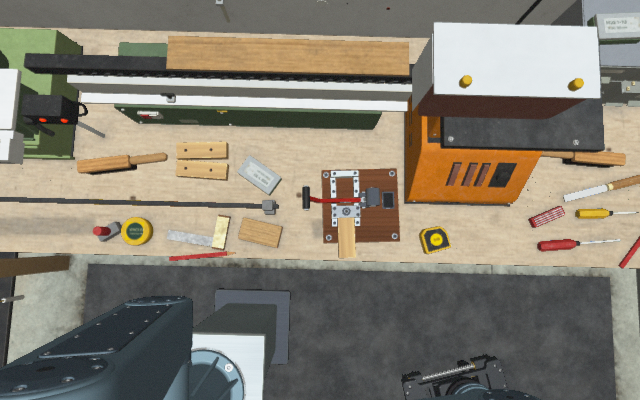

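The side view shows the jig at about (310,260) with the black grip at (308,185). The top view shows the jig at about (360,205), the grip at (306,198) and the batten's near end at (346,255). I'll zoom in on both for precise pixels.

Run:
```python
import cv2,numpy as np
a=cv2.imread('pics/top0.png')[150:270,230:410]; b=cv2.imread('pics/side0.png')[160:310,230:370]
a=cv2.resize(a,None,fx=4,fy=4,interpolation=2); b=cv2.resize(b,None,fx=4,fy=4,interpolation=2)
cv2.imwrite('pics/ta.png',a);cv2.imwrite('pics/sb.png',b)
```

```text
(no output)
```

View pics/ta.png

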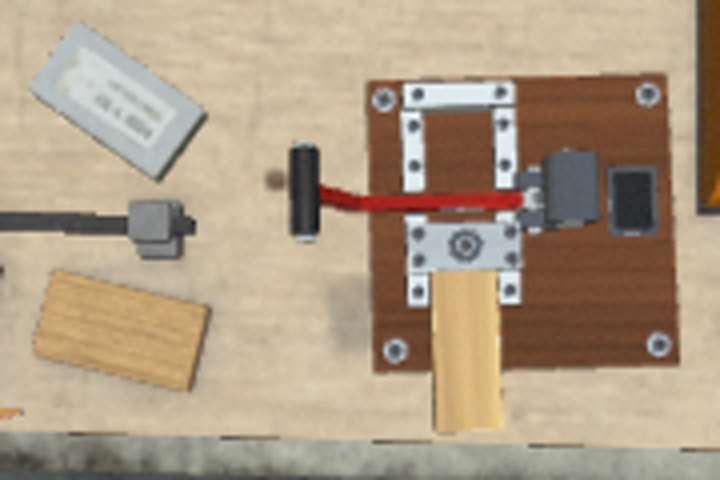

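View pics/sb.png

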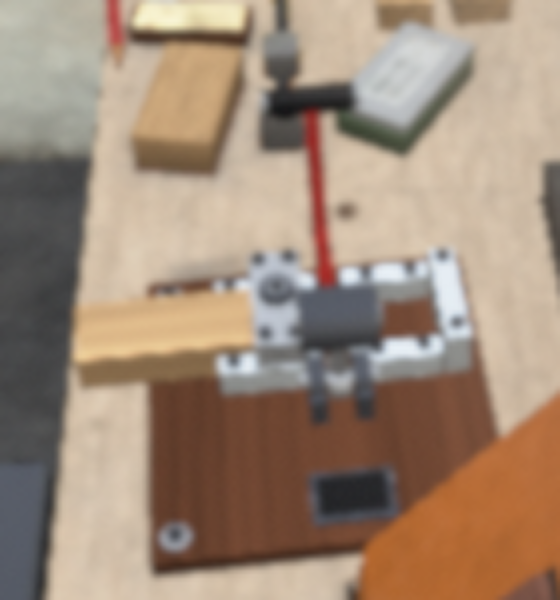

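The top crop shows the board corners at (368,79), (666,74), (680,365) and (374,372), the grip centre at (304,192), the bush at (464,244) and the batten's near end at (434..502,430). The side crop shows the grip centre at (313,99) and the bush at (278,288).

```bash
cat > h.py <<'E'
import cv2,numpy as np
from plant import bot, optics, job
I={n:optics.camera_info(n) for n in('side','top')}
def ray(n,p):
    i=I[n];R=cv2.Rodrigues(i['rvec'])[0]
    return -R.T@i['tvec'], R.T@np.linalg.inv(i['K'])@[p[0],p[1],1]
def plane(n,p,z):
    c,d=ray(n,p);return c+d*(z-c[2])/d[2]
def tri(pt,ps):
    c1,d1=ray('top',pt);c2,d2=ray('side',ps)
    s=np.linalg.lstsq(np.c_[d1,-d2],c2-c1,rcond=None)[0]
    a,b=c1+d1*s[0],c2+d2*s[1];return (a+b)/2,np.linalg.norm(a-b)
T=lambda x,y:(230+(x-1.5)/4,150+(y-1.5)/4)
S=lambda x,y:(230+(x-1.5)/4,160+(y-1.5)/4)
E
python3 - <<'E'
from h import *
np.set_printoptions(precision=1,suppress=True)
for p in[(368,79),(666,74),(680,365),(374,372)]:print('corner',plane('top',T(*p),15))
print('bush',plane('top',T(464,244),65),tri(T(464,244),S(278,288)))
print('grip',plane('top',T(304,192),120),tri(T(304,192),S(313,99)))
print('gripends',plane('top',T(305,144),120),plane('top',T(303,240),120))
print('batten near',plane('top',T(434,431),43),plane('top',T(502,428),43))
print('endstop top near edge',plane('top',T(404,107),47),plane('top',T(514,106),47))
for p in[(140,135),(205,165),(188,390),(210,310),(205,115),(158,180),(33,352),(196,225),(130,250)]:print('obst',plane('top',T(*p),34))
img=cv2.imread('pics/top0.png');hsv=cv2.cvtColor(img,cv2.COLOR_BGR2HSV)
m=(hsv[...,2]<60).astype(np.uint8);m[:190-5]=0;m[215:]=0;m[:,:298]=0;m[:,312:]=0
print('black grip mask bbox/center',cv2.boundingRect(m),cv2.moments(m,True)['m10']/m.sum(),cv2.moments(m,True)['m01']/m.sum())
for p in[(130,203),(195,225),(140,240)]:print('vise?',plane('top',T(*p),30))
E
```

```text
corner [ 611.3 -303.9   15. ]
corner [ 620.8 -513.4   15. ]
corner [ 417.3 -524.2   15. ]
corner [ 406.8 -313.2   15. ]
bush [ 492.8 -369.5   65. ] (array([ 492.7, -370. ,   58.8]), np.float64(1.137061772468419))
grip [ 518.3 -263.7  120. ] (array([ 519.3, -263.6,  116.2]), np.float64(1.179041063934811))
gripends [ 548.8 -263.5  120. ] [ 488. -264.  120.]
batten near [ 368.7 -353.6   43. ] [ 371.9 -399.    43. ]
endstop top near edge [ 586.6 -328.3   47. ] [ 589.4 -403.2   47. ]
obst [ 564.3 -148.    34. ]
obst [ 544.8 -193.3   34. ]
obst [ 391.4 -187.4   34. ]
obst [ 445.7 -200.3   34. ]
obst [ 579.5 -192.1   34. ]
obst [ 533.6 -161.5   34. ]
obst [414.1 -81.7  34. ]
obst [ 503.4 -188.7   34. ]
obst [ 485.  -144.4   34. ]
black grip mask bbox/center (303, 187, 7, 21) 305.9684210526316 197.2
vise? [ 517.6 -142.5   30. ]
vise? [ 503.7 -187.6   30. ]
vise? [ 492.4 -150.4   30. ]
```

```bash
cat >> h.py <<'E'
from scipy.spatial.transform import Rotation as Ro
YAW=.048;O=np.array([520.5,-369,0]);J=Ro.from_rotvec([0,0,YAW])
def where():
    s=bot.observe();R=Ro.from_rotvec(s['eef_rot'])
    tip=np.array(s['eef_pos'])+R.apply([0,0,166])
    return s,R,J.inv().apply(tip-O)
def go(jx,jy,jz):
    s,R,tip=where()
    t=O+J.apply([jx,jy,jz]);d=R.inv().apply(t-(np.array(s['eef_pos'])+R.apply([0,0,166])))
    want=J*Ro.from_rotvec([np.pi,0,0])
    print('t',s['t'],'tip jig',tip.round(1),'rotdiff',(R.inv()*want).as_rotvec().round(3),'move',d.round(1),'F',np.round(s['contact_force'],1))
E
python3 -c "
from h import *
go(-17,150,150)
print(tri(T(154,220),S(281,52)))"
```

```text
t 0.1 tip jig [-383.5 -168.6  237.9] rotdiff [-0.002 -0.     0.208] move [ 424.4 -236.    88.4] F [ 0.2 -0.3 -0.6]
(array([ 500.87014032, -165.4395332 ,   79.21353051]), np.float64(1.8840488614323676))
```

The manual's scale: shifts go in shares of 750 mm and turns go in shares of pi rad. Converting my numbers, 282 mm / 750 = 0.376, -157 mm / 750 = -0.2093, 0.208 rad / 3.1416 = 0.0662.

```bash
python3 shift.py '[{"drz":0.0331, "sx":0.0467, "sy":-0.0267, "finger_gap":0}, {"drz":0.0662, "sx":0.0933, "sy":-0.0533, "finger_gap":0}, {"drz":0.0662, "sx":0.14, "sy":-0.0787, "finger_gap":0}, {"drz":0.0662, "sx":0.188, "sy":-0.1053, "finger_gap":0}, {"drz":0.0662, "sx":0.2347, "sy":-0.1307, "finger_gap":0}, {"drz":0.0662, "sx":0.2827, "sy":-0.1573, "finger_gap":0}, {"drz":0.0662, "sx":0.3293, "sy":-0.1827, "finger_gap":0}, {"drz":0.0662, "sx":0.376, "sy":-0.2093, "finger_gap":0}]'; python3 -c "
from h import *
go(-17,148,150)"
```

```text
t: 0.77
eef_pos: [379.6, -331.4, 404.5]
eef_rot: [-3.141, -0.075, 0.0]
contact_force: [0.1, -0.1, 0.6]
finger_gap: 0.422
grasp_force: 0.0
t 0.7667 tip jig [-138.9   44.4  238.5] rotdiff [-0.  0. -0.] move [ 121.9 -103.6   88.5] F [ 0.1 -0.1  0.6]
```

Converted, 122 mm / 750 = 0.1627, -106 mm / 750 = -0.1413.

```bash
python3 shift.py '[{"sx":0.04, "sy":-0.0347, "finger_gap":0}, {"sx":0.08, "sy":-0.0707, "finger_gap":0}, {"sx":0.1213, "sy":-0.1067, "finger_gap":0}, {"sx":0.1627, "sy":-0.1413, "finger_gap":0}, {"sx":0.1627, "sy":-0.1413, "sz":0.0467, "finger_gap":0}, {"sx":0.1627, "sy":-0.1413, "sz":0.0933, "finger_gap":0}, {"sx":0.1627, "sy":-0.1413, "sz":0.0933, "finger_gap":0}, {"sx":0.1627, "sy":-0.1413, "sz":0.0933, "finger_gap":0}]'
python3 - <<'E'
from h import *
go(-17,142,107)
a=optics.camera('top')[150:270,230:410];b=optics.camera('side')[160:310,230:370]
cv2.imwrite('pics/1.png',np.hstack([cv2.resize(a,(540,360),interpolation=2),cv2.resize(b,(336,360),interpolation=2)])[:,:800])
E
```

```text
t: 1.43
eef_pos: [494.7, -220.7, 332.9]
eef_rot: [-3.137, -0.076, 0.007]
contact_force: [-0.9, 1.1, 0.2]
finger_gap: 0.011
grasp_force: 0.0
t 1.4333 tip jig [-19.4 150.  166.9] rotdiff [-0.004  0.004  0.   ] move [ 2.6  8.2 59.9] F [-0.9  1.1  0.2]
```

View pics/1.png

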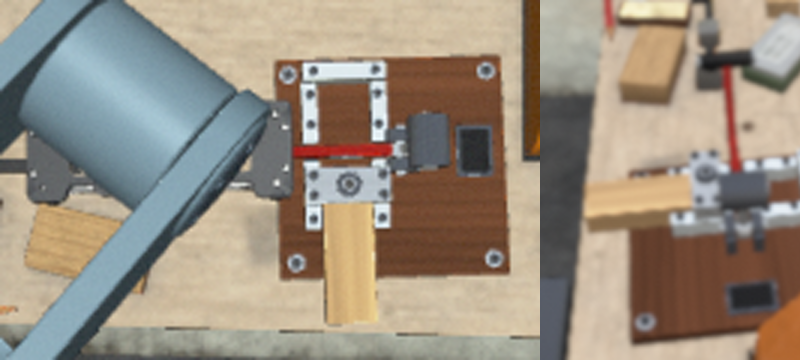

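The top view shows the gripper over the grip bar's left side, hiding the bar, with the red arm still down. In the side crop the gripper is just above the frame. Next I'll descend.

Converted, 60 mm / 750 = 0.08, 30 mm / 750 = 0.04.

```bash
python3 shift.py '[{"sx":0.0027, "sz":0.04, "finger_gap":0}, {"sx":0.0027, "sz":0.08, "finger_gap":0}, {"sx":0.0027, "sz":0.08, "finger_gap":0}, {"sx":0.0027, "sz":0.08, "finger_gap":0}]'
python3 - <<'E'
from h import *
go(-17,132,107)
b=optics.camera('side')[110:260,230:370]
cv2.imwrite('pics/2.png',cv2.resize(b,(560,600),interpolation=2))
E
```

```text
t: 1.87
eef_pos: [497.2, -221.8, 275.5]
eef_rot: [-3.14, -0.073, 0.001]
contact_force: [0.2, -0.3, 0.4]
finger_gap: 0.003
grasp_force: 0.0
t 1.8667 tip jig [-16.3 148.2 109.5] rotdiff [-0.001  0.001 -0.001] move [-0.7 16.2  2.5] F [ 0.2 -0.3  0.4]
```

View pics/2.png

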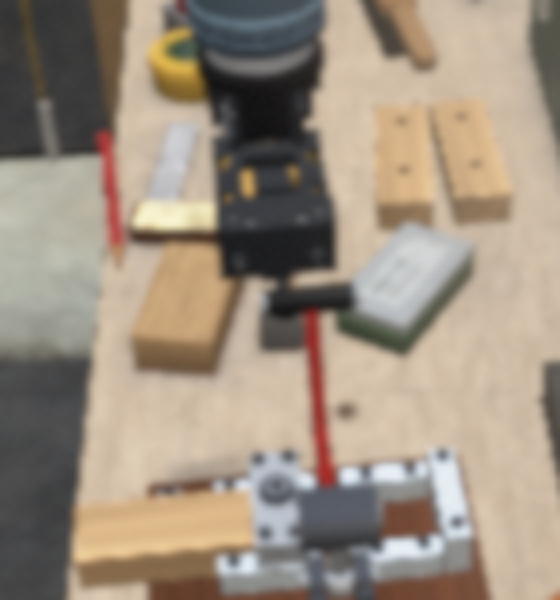

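Converted, 37 mm / 750 = 0.0493, 33 mm / 750 = 0.044.

```bash
python3 shift.py '[{"sy":0.008, "sz":0.0027, "finger_gap":0}, {"sy":0.016, "sz":0.0027, "finger_gap":0}, {"sy":0.0213, "sz":0.0027, "finger_gap":0}, {"sy":0.0267, "sz":-0.0053, "finger_gap":0}, {"sy":0.032, "sz":-0.0147, "finger_gap":0}, {"sy":0.0373, "sz":-0.0227, "finger_gap":0}, {"sy":0.044, "sz":-0.0307, "finger_gap":0}, {"sy":0.0493, "sz":-0.0387, "finger_gap":0}]'
python3 - <<'E'
from h import *
go(-17,100,130)
b=optics.camera('side')[110:260,230:370]
cv2.imwrite('pics/3.png',cv2.resize(b,(560,600),interpolation=2))
E
```

```text
t: 2.58
eef_pos: [499.1, -257.7, 304.6]
eef_rot: [-3.138, -0.075, 0.001]
contact_force: [-1.5, 5.0, 2.2]
finger_gap: 0.005
grasp_force: 2.9
t 2.5833 tip jig [-16.2 112.7 138.6] rotdiff [-0.003  0.001  0.   ] move [-0.8 12.7  8.5] F [-1.5  5.   2.2]
```

View pics/3.png

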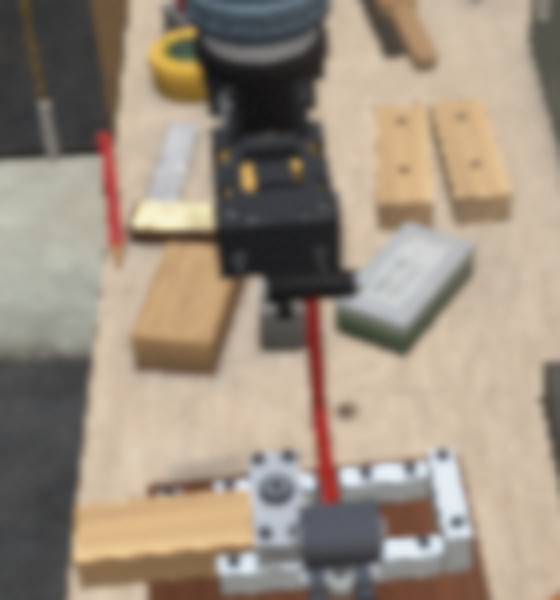

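The arm is rising on the fingers, with the grip at about (310,285) in the crop and roughly 5 N of contact force. I'll follow the arc.

Converted, 47 mm / 750 = 0.0627, 41 mm / 750 = 0.0547.

```bash
python3 shift.py '[{"sy":0.0067, "sz":-0.0067, "finger_gap":0}, {"sy":0.0147, "sz":-0.0147, "finger_gap":0}, {"sy":0.0213, "sz":-0.0213, "finger_gap":0}, {"sy":0.0293, "sz":-0.028, "finger_gap":0}, {"sy":0.0373, "sz":-0.0347, "finger_gap":0}, {"sy":0.0453, "sz":-0.0413, "finger_gap":0}, {"sy":0.0547, "sz":-0.0467, "finger_gap":0}, {"sy":0.0627, "sz":-0.052, "finger_gap":0}]'; python3 shift.py '[{"sy":0.0093, "sz":-0.004, "finger_gap":0}, {"sy":0.0187, "sz":-0.008, "finger_gap":0}, {"sy":0.028, "sz":-0.0133, "finger_gap":0}, {"sy":0.0387, "sz":-0.0173, "finger_gap":0}, {"sy":0.048, "sz":-0.02, "finger_gap":0}, {"sy":0.056, "sz":-0.0227, "finger_gap":0}]';python3 - <<'E'
from h import *
go(-17,29,195)
b=optics.camera('side')[110:260,230:370]
cv2.imwrite('pics/4.png',cv2.resize(b,(560,600),interpolation=2))
E
```

```text
t: 3.3
eef_pos: [501.7, -302.7, 347.4]
eef_rot: [-3.135, -0.078, 0.001]
contact_force: [-12.7, 23.1, 32.6]
finger_gap: 0.005
grasp_force: 16.1
t: 3.8
eef_pos: [503.5, -347.9, 360.7]
eef_rot: [3.139, 0.075, 0.002]
contact_force: [0.0, 0.5, -0.3]
finger_gap: 0.007
grasp_force: 0.0
t 3.8 tip jig [-15.8  21.6 194.7] rotdiff [ 0.001 -0.001 -0.   ] move [-1.2 -7.4 -0.3] F [ 0.   0.5 -0.3]
```

View pics/4.png

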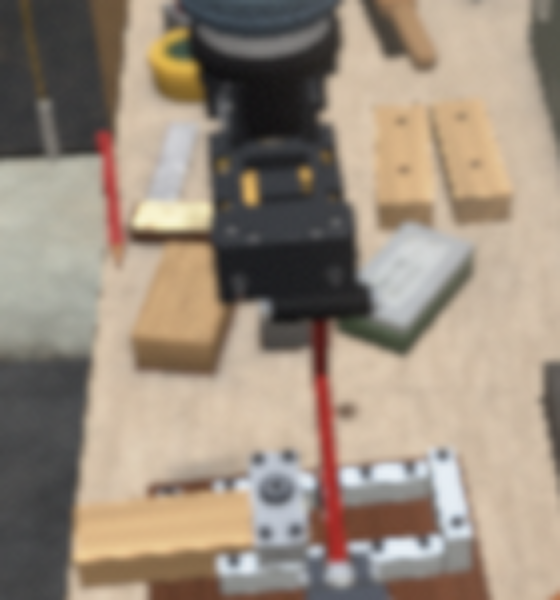

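The grip is at about (320,300), the arm is well raised and there is no contact force now. I'll let it settle.

```bash
python3 shift.py '[{"finger_gap":0}, {"finger_gap":0}, {"finger_gap":0}, {"finger_gap":0}, {"finger_gap":0}, {"finger_gap":0}]';python3 - <<'E'
from h import *
go(-17,29,195)
b=optics.camera('side')[110:310,220:390];a=optics.camera('top')[150:270,300:410]
cv2.imwrite('pics/5.png',np.hstack([cv2.resize(b,(425,500),interpolation=2),cv2.resize(a,(370,500),interpolation=2)]))
E
```

```text
t: 4.35
eef_pos: [503.4, -346.9, 359.5]
eef_rot: [-3.14, -0.076, 0.0]
contact_force: [-1.0, -0.0, 0.4]
finger_gap: 0.003
grasp_force: 0.0
t 4.35 tip jig [-16.   23.  193.5] rotdiff [-0.  0.  0.] move [-1.  -6.  -1.5] F [-1.  -0.   0.4]
```

View pics/5.png

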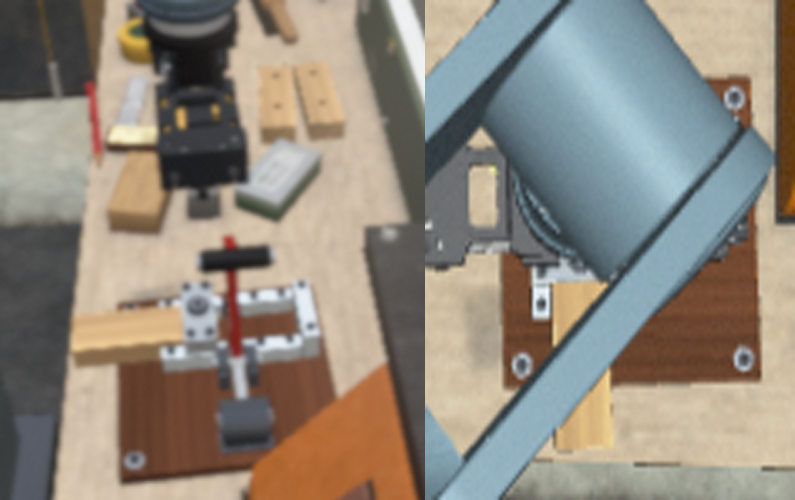

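The red arm is up with its weight on the buffer, at about (245,425), and the fingers are clear. Next I'll move back and down behind the batten's near end.

Converted, -169 mm / 750 = -0.2253, -155 mm / 750 = -0.2067.

```bash
python3 shift.py '[{"sx":-0.0267, "finger_gap":0}, {"sx":-0.0667, "sy":0.0027, "finger_gap":0}, {"sx":-0.1133, "sy":0.0107, "finger_gap":0}, {"sx":-0.16, "sy":0.0213, "finger_gap":0}, {"sx":-0.2067, "sy":0.0307, "finger_gap":0}, {"sx":-0.2253, "sy":0.0307, "finger_gap":0}, {"sx":-0.2253, "sy":0.0307, "finger_gap":0}, {"sx":-0.2253, "sy":0.0307, "finger_gap":0}]' && python3 shift.py '[{"sz":0.0467, "finger_gap":0}, {"sz":0.0933, "finger_gap":0}, {"sz":0.14, "finger_gap":0}, {"sz":0.1867, "finger_gap":0}, {"sz":0.2133, "finger_gap":0}, {"sz":0.2133, "finger_gap":0}, {"sz":0.2133, "finger_gap":0}]'
python3 - <<'E'
from h import *
go(-165,0,25)
b=optics.camera('side')[110:310,220:390];a=optics.camera('top')[150:270,300:410]
cv2.imwrite('pics/6.png',np.hstack([cv2.resize(b,(425,500),interpolation=2),cv2.resize(a,(370,500),interpolation=2)]))
E
```

```text
t: 5.12
eef_pos: [335.4, -378.4, 360.1]
eef_rot: [3.14, 0.072, 0.001]
contact_force: [0.0, 1.0, 1.1]
finger_gap: 0.006
grasp_force: 0.0
t: 5.7
eef_pos: [336.6, -377.6, 198.9]
eef_rot: [-3.138, -0.077, 0.001]
contact_force: [-0.5, 0.5, 0.6]
finger_gap: 0.003
grasp_force: 0.0
t 5.7 tip jig [-184.3    0.7   32.9] rotdiff [-0.002  0.001  0.001] move [19.3  0.7  7.9] F [-0.5  0.5  0.6]
```

View pics/6.png

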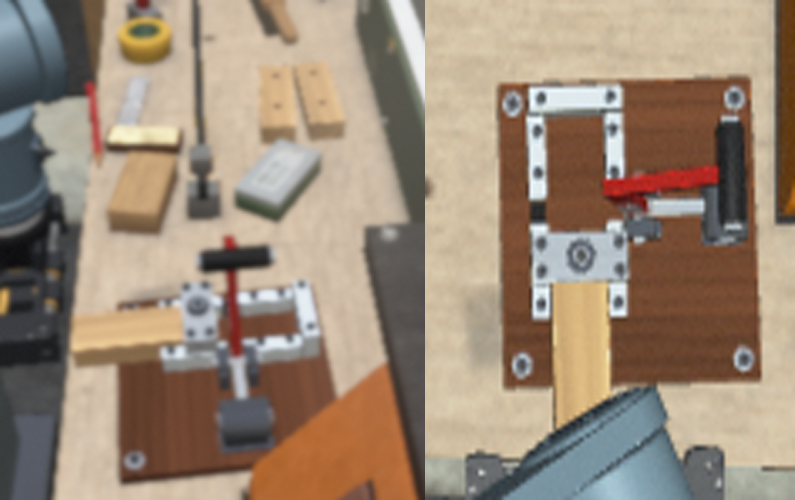

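The stop arm stays up and the batten is untouched, with the gripper behind its near end. Now I'll push.

Converted, 48 mm / 750 = 0.064, 42 mm / 750 = 0.056.

```bash
python3 shift.py '[{"sx":0.0067, "sz":0.0107, "finger_gap":0}, {"sx":0.016, "sz":0.0107, "finger_gap":0}, {"sx":0.024, "sz":0.0107, "finger_gap":0}, {"sx":0.032, "sz":0.0107, "finger_gap":0}, {"sx":0.04, "sz":0.0107, "finger_gap":0}, {"sx":0.048, "sz":0.0107, "finger_gap":0}, {"sx":0.056, "sz":0.0107, "finger_gap":0}, {"sx":0.064, "sz":0.0107, "finger_gap":0}]'; python3 shift.py '[{"sx":0.008, "finger_gap":0}, {"sx":0.016, "finger_gap":0}, {"sx":0.024, "finger_gap":0}, {"sx":0.032, "finger_gap":0}, {"sx":0.04, "finger_gap":0}, {"sx":0.048, "finger_gap":0}, {"sx":0.0533, "finger_gap":0}, {"sx":0.0533, "finger_gap":0}]'; python3 -c "
from h import *
go(-79,0,25)"
```

```text
t: 6.47
eef_pos: [384.3, -375.9, 191.8]
eef_rot: [3.141, 0.075, -0.0]
contact_force: [-2.2, 0.5, 0.6]
finger_gap: 0.008
grasp_force: 0.7
t: 7.13
eef_pos: [424.5, -373.9, 191.7]
eef_rot: [3.14, 0.076, 0.001]
contact_force: [0.3, -0.4, 0.6]
finger_gap: 0.003
grasp_force: 0.0
t 7.1333 tip jig [-96.1  -0.3  25.7] rotdiff [ 0.    -0.001  0.   ] move [17.1 -0.3  0.7] F [ 0.3 -0.4  0.6]
```

Now in small steps until the force rises.

Converted, 11 mm / 750 = 0.0147, 9 mm / 750 = 0.012.

```bash
python3 shift.py '[{"sx":0.004, "finger_gap":0}, {"sx":0.008, "finger_gap":0}, {"sx":0.012, "finger_gap":0}, {"sx":0.0147, "finger_gap":0}, {"sx":0.0147, "finger_gap":0}]'; python3 shift.py '[{"sx":0.0027, "finger_gap":0}, {"sx":0.004, "finger_gap":0}, {"sx":0.004, "finger_gap":0}]';  python3 - <<'E'
from h import *
go(-79,0,25)
b=optics.camera('side')[110:310,220:390];a=optics.camera('top')[150:270,300:410]
cv2.imwrite('pics/7.png',np.hstack([cv2.resize(b,(425,500),interpolation=2),cv2.resize(a,(370,500),interpolation=2)]))
E
```

```text
t: 7.55
eef_pos: [435.0, -373.4, 191.7]
eef_rot: [3.141, 0.075, 0.001]
contact_force: [0.7, 0.2, 0.1]
finger_gap: 0.004
grasp_force: 0.0
t: 7.8
eef_pos: [437.7, -373.3, 191.7]
eef_rot: [3.141, 0.075, 0.0]
contact_force: [-0.1, 0.3, 0.0]
finger_gap: 0.006
grasp_force: 0.0
t 7.8 tip jig [-82.8  -0.3  25.7] rotdiff [ 0. -0. -0.] move [ 3.8 -0.3  0.7] F [-0.1  0.3  0. ]
```

View pics/7.png

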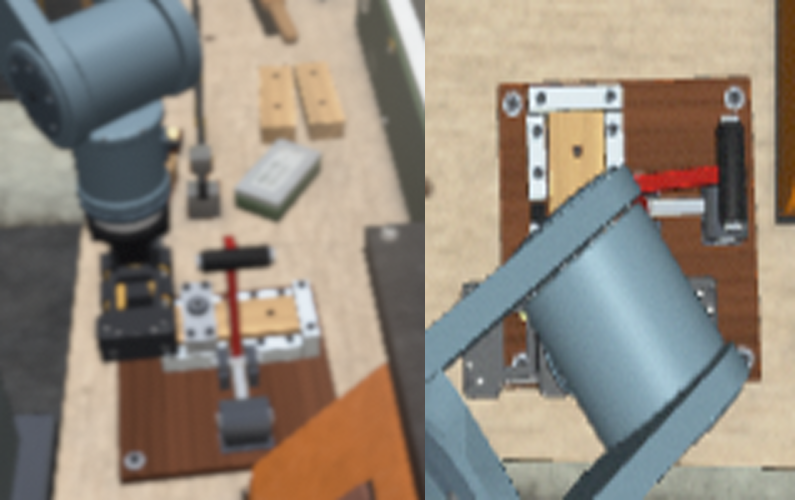

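The batten's far end is now almost at the end stop, at about (578,112) in the top half, and the stop arm is still up. I'll creep forward until it makes contact.

Converted, 2 mm / 750 = 0.0027, 1 mm / 750 = 0.0013.

```bash
for i in 1; do python3 shift.py '[{"sx":0.0013, "finger_gap":0}, {"sx":0.0027, "finger_gap":0}, {"sx":0.0027, "finger_gap":0}]'; python3 shift.py '[{"sx":0.0013, "finger_gap":0}, {"sx":0.0027, "finger_gap":0}, {"sx":0.0027, "finger_gap":0}]'; done | grep -E "eef_pos|contact"
```

```text
eef_pos: [438.5, -373.4, 191.8]
contact_force: [-8.9, -0.1, 5.9]
eef_pos: [439.2, -373.5, 191.8]
contact_force: [-18.7, -0.6, 11.6]
```

The batten is hard against the stop at about 19 N. I'll retreat straight back and then check.

Converted, -130 mm / 750 = -0.1733, -95 mm / 750 = -0.1267.

```bash
python3 shift.py '[{"sx":-0.004, "finger_gap":0}, {"sx":-0.0133, "finger_gap":0}, {"sx":-0.04, "finger_gap":0}, {"sx":-0.08, "finger_gap":0}, {"sx":-0.1267, "finger_gap":0}, {"sx":-0.1733, "finger_gap":0}, {"sx":-0.1733, "finger_gap":0}, {"sx":-0.1733, "finger_gap":0}]'
python3 - <<'E'
from h import *
b=optics.camera('side')[110:310,220:390];a=optics.camera('top')[150:270,300:410]
cv2.imwrite('pics/8.png',np.hstack([cv2.resize(b,(425,500),interpolation=2),cv2.resize(a,(370,500),interpolation=2)]))
E
```

```text
t: 9.07
eef_pos: [310.4, -379.5, 191.8]
eef_rot: [3.141, 0.07, 0.001]
contact_force: [0.6, -0.3, -0.6]
finger_gap: 0.003
grasp_force: 0.0
```

View pics/8.png

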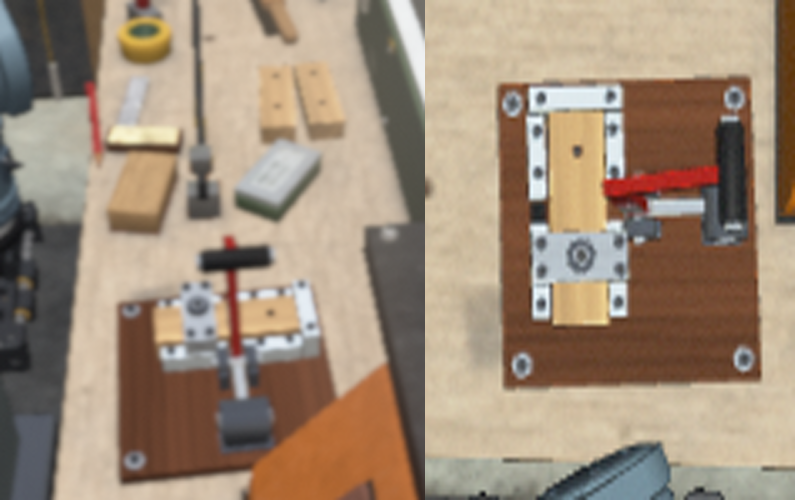

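The batten is flush with the end stop, its near end about 5 mm short of the guides. The stop arm is up and the fingers are clear.

```bash
python3 -c "
from plant import bot, optics, job
print(job.hand_in())"
```

```text
the job is handed in; nothing more can be done
None
```

The job is handed in: the last pictures show the stop arm up on its buffer, the batten home against the end stop and the robot clear of everything. The hand-in returned no verdict.

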